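# Unlock the jewellery case and hang the cuff on its stand

### The job

The brass cuff bracelet is shut in the jewellery case. Slide the case's safety catch fully aside (it gives to one side only and you cannot see which, so feel for it), then lift the wire latch, open the lid so that it stands open by itself, take the cuff out and hang it astride the bar of the bracelet stand, left hanging still and clear of the bar's ends. Do not knock over the perfume bottle, the glass jar or the vase.

Things in the scene. Friction and masses are not known exactly. Their poses are not given: they have to be found in the camera images.
- case: Pale wood case, fixed (sizes in mm): 150 (x) by 210 (y) by 80 high plus lid (shut lid's top 94.5 above the origin); walls and floor 8. Origin: centre of underside; +x to the lid hinge, -x to the latch side facing the robot, z up. Inside, a grey cushion (top 22 above the origin) has a groove 20 wide along y, centred at x = -5, down to the floor (8 above the origin).
- lid (a joint): Lid angle (rad): 0 shut, 1.57 upright, at most 1.85. 14 thick; stiff hinge, it stays where it is left; raising takes 5 to 7 N at the front edge. A steel lock housing (25 by 52, 20 deep) hangs under its front part. The wire latch's hook holds it shut until the latch is lifted past about 0.45 rad.
- lid_hinge (a point): Point on the lid's hinge axis, which runs along the case's y: case frame x = 75, y = 0, z = 80.5. (mm)
- tab (a joint): Travel of the safety slide on the lid (m): 0 mid, + to the case's +y, ends at +-0.015. It starts within 1 mm of mid, where its two forward prongs lie over the latch's side arms, so that the latch only springs 0.05 to 0.2 rad; 11 mm or more off mid frees it. A hidden stop lets it go fully to one side only (either, it varies); to the other it stops dead within 4 mm. 2 N friction; stays where left.
- tab_fin (a point): Centre of the top of the safety slide's upright dark steel fin, to push or pinch: 12 wide (y), 18 long (x), 18 tall, on a slide plate 24 wide (y). The plate's top is 18 and the lid's top 24 below the point; the slide's crossbar is 26 to 34 in front, its top 12.5 below the point. Lid shut, slide mid: case frame x = -47, y = 0, z = 118.5. Axes as the lid's: x to the hinge, y along the travel.
- bail (a joint): Angle of the wire latch relative to the lid (rad): 0 lying level, sticking out in front of the case; 1.57 square to the lid; at most 1.7. Light friction: it stays roughly where it is left.
- bail_bar (a point): Middle of the wire latch's bar: steel rod 9 thick, 80 long along the case's y, to be pinched from above, one finger in front, one behind (25 free to the slide's prongs, 45 to the pivot). Its arms turn about a pivot along y, 58 away (lid frame: 160 in front of the hinge, 12 above). All shut: case frame x = -143, z = 92.5. The rod can turn in a pinch: one pull can raise latch, then lid, tool upright
- cuff: Open brass cuff bracelet, a rigid upside-down U, 60 g: 52 wide outside (y), 44 inside, 56 tall, band 16 wide (x) and 4 thick, legs straight for the lower 30. Origin: midway between the leg ends, level with them; z up to the crown. It starts standing in the cushion's groove, legs at its +-y (along the case's y), up to 25 from the case's middle. Can be gripped across the legs from outside.
- cuff_crown (a point): Inner top of the cuff, under the crown: cuff frame z = 52. (mm)
- stand: T-shaped bracelet stand, fixed: wood base 110 by 150, 14 thick, a steel post 14 thick in its middle, and a level steel bar 12 thick and 220 long along its y, with 18 thick balls on its ends. Origin: centre of the base's underside, z up. (mm)
- bar_mid (a point): Middle of the stand's bar, on its axis: 150 above the dresser top, right over the post. Axes as the stand's: the bar runs along y. (mm)
- perfume: Amber perfume bottle, 48 wide, 110 tall, loose. Origin: centre of its underside. (mm)
- jar: Clear lidded jar with a round knob, 74 wide, 102 tall, loose. Origin: centre of its underside. (mm)
- vase: Blue vase, 64 wide, 130 tall, loose. Origin: centre of its underside. (mm)
There are look-alikes about, which are no part of the job. Leave any purple look-alike of the stand alone.

How it is judged (in metres and radians):
On the way, in this order (a step that is already met when the one before it is completed fails the run):
1. the safety slide is pushed aside ((value of joint tab above 0.0105 m or value of joint tab below -0.0105 m)), for 0.1 s.
2. the wire latch is lifted (value of joint bail above 0.5 rad), for 0.05 s.
3. the lid is opened (value of joint lid above 1.2 rad), for 0.2 s.
At the end, for the whole second after the job is handed in: The cuff hangs still astride the bar: inner top 0 to 12 mm above the bar's axis, within 15 mm of it sideways and 100 mm of its middle; upright within 0.35 rad, its band's width within 0.7 rad of the bar's direction, slower than 30 mm/s; the lid stands open more than 1.0 rad (x of cuff_crown in the frame of bar_mid between -0.015 and 0.015 m and y of cuff_crown in the frame of bar_mid between -0.1 and 0.1 m and z of cuff_crown in the frame of bar_mid between 0 and 0.012 m and angle between cuff's own z axis and vertical below 0.35 rad and angle between the x axis of cuff and the y axis of stand, either way round below 0.7 rad and linear speed of cuff below 0.03 m/s and value of joint lid above 1 rad); the robot touches nothing.
It fails at once if the perfume bottle, the jar or the vase is knocked over (angle between any of perfume, jar, vase's own z axis and vertical above 0.5 rad).
It also fails if it takes over 66 s, if anything falls off the work surface, if the arm or the gripper's body presses on something with over 40 N, if the wrist force passes 120 N, or if a joint passes its speed limit or range.

### The arm

A 6-joint arm with a two-finger parallel gripper is mounted at the origin on the work surface. World frame = base frame: x ahead of the robot, y to its left, z up, the work surface at z = 0. Lengths are in mm, angles in rad, forces in N, time in s.
With the tool pointing down it reaches from about 350 to 1000 mm from the base axis. Payload 7.1 kg.
Tool frame: the origin (TCP) lies between the finger pads; the fingertips stand 19 mm ahead of it and the grasp point (between the pads) is the TCP; z points along the fingers, y is the line along which they close (so a half turn about z gives the same grasp; the last joint's range is limited). The gripper opens to 85 mm and grips with 20 to 120 N. Pads are 22 mm wide; open, the fingers measure 114 mm over their backs; the gripper's body (76 mm by 85 mm) begins 54 mm behind the grasp point. The pads swing forward as they close: fully open they stand 13 mm farther back than shut.
Start: joints at [1.276, 0.423, 1.63, -0, 1.089, -0.019], TCP at [170.166, 601.372, 250.319] pointing down, gripper open.
Joint ranges: [-3, 3], [-0.9, 2.11], [0.09, 2.58], [-1.31, 4.45], [0.11, 2.69], [-2.54, 2.54]. Speed limits (rad/s): [2.39, 2.39, 3.01, 3.14, 3.14, 3.14].

### API

Orientations are given as a 3x3 rotation matrix whose columns are the frame's x, y, z axes.
In Python, from workcell import read_state, capture, camera_info, job gives the robot as it stands.
- The arm moves only by the shell command python3 -m creep 'ROWS'. ROWS is a JSON object of lists of equal length, an entry for each row: "linear": the shift along the world's x, y, z in cm, a list of three; "roll": the turn about the world's z in rad; "claw": the finger opening in cm, from 0 to 8.54. A call has 1 to 5 rows; each row shifts and turns the commanded pose from where the row before left it; what a row does not reach is not made up. A row lasts 1/12 s, in which the tool goes at most 41.7 mm and 7.16 degrees, less where a joint would pass 70% of its speed; a pose out of reach is approached as far as the arm can. A call is refused whole if a number of a shift passes 4.17 or a number of a turn 0.125, either way. A call with a gripper value outside its range is refused whole. The fingers move at their own pace and stop on an object; the grip force is fixed at half the most. Time passes only in rows, so rows that do not move let the fingers close. It gives the time, the measured TCP pose, the force, the opening and the grip force at its end, in the units of the state.
- read_state(): the state, without advancing time (a new reading comes with each control period).
- capture(name): name is "side" or "top" or "wrist"; returns the picture (384x512x3 uint8, red, green, blue); there is no depth.
- camera_info(name): a dict with "camera_matrix" (3x3 intrinsics, pixels), "dist" ([k1, k2, p1, p2, k3] as OpenCV has them; the pictures are not rectified), "R" (3x3) and "t" (3): a world point X has camera coordinates R X + t. Camera axes: x right, y down, z forward; pixel columns grow to the right and rows downward; lengths in mm; the calibration is good to about 2 mm. A picture is of the moment at which its call begins: read the wrist's pose just before it. camera_info takes no time and is no camera call; for the wrist camera it gives the pose at the moment of the call.
- job.hand_in(): hands the job in; it is judged then, once.
The state is a dict: "time": time; "joint_positions": joint angles; "qd": joint speeds; "joint_torque": joint torques, N m; "tcp_pos": TCP position; "eef_rot": TCP orientation; "wrist_force": force on the tool from outside, world axes, zero at the start; "torque": the same for the moment, N m; "finger_gap": finger opening in mm; "finger_force": force on a finger pad.
Only numpy, scipy, OpenCV 4.12 (cv2) and the standard library are available. Lean on these libraries where they do the work, as an engineer would, in place of code of your own. Each camera call takes 0.05 s, during which the arm holds its last target. There are 200 camera calls.

## Working session

There is one attempt and no reset: what is moved stays moved. The work goes in short steps, Python scripts to look and compute and a shell command to move; the robot and the scene stay as the last step left them, time stands still between calls to the robot, and variables do not carry over. Pictures are saved under pics/ and viewed, at most 10 in all, crops included, and the job is handed in when it is done.

```bash
mkdir -p pics; python3 - <<'E'
from workcell import *
import cv2,numpy as np
for n in ("top","side"):
    im=capture(n); cv2.imwrite(f"pics/{n}0.png",im[:,:,::-1]); np.save(f"pics/{n}0.npy",im)
    c=camera_info(n); print(n,np.round(c["camera_matrix"],1).tolist(),np.round(c["dist"],3),np.round(c["R"],3).tolist(),np.round(c["t"],1), np.round(-np.array(c["R"]).T@np.array(c["t"])))
s=read_state(); print(s)
a=cv2.imread("pics/top0.png");b=cv2.imread("pics/side0.png")
cv2.imwrite("pics/both0.png",cv2.resize(np.vstack([a,b]),(0,0),fx=.78,fy=.78))
E
```

```text
top [[493.7, 0.0, 263.2], [0.0, 493.7, 191.7], [0.0, 0.0, 1.0]] [-0.121  0.     0.     0.     0.   ] [[-0.02, -1.0, 0.008], [-0.993, 0.019, -0.116], [0.116, -0.011, -0.993]] [  -2.8  607.5 1139.4] [ 471.   -2. 1202.]
side [[354.0, 0.0, 255.6], [0.0, 354.0, 187.3], [0.0, 0.0, 1.0]] [-0.082  0.     0.     0.     0.   ] [[-0.931, -0.365, -0.017], [-0.252, 0.675, -0.693], [0.265, -0.641, -0.721]] [556.2 244.1 837.2] [358. 575. 782.]
{'time': 0.1, 'joint_positions': array([ 1.27600861e+00,  4.23754790e-01,  1.63065307e+00, -8.52854455e-06,
        1.08858994e+00, -1.90170361e-02]), 'qd': array([-0.00095278, -0.00112054, -0.0009948 ,  0.00091456,  0.00122631,
        0.00017102]), 'joint_torque': array([ 8.49023286e-05, -5.58427262e+01, -2.82444835e+01, -1.00614338e-04,
        2.95084901e-03, -8.88564017e-06]), 'tcp_pos': array([170.02621553, 600.92162531, 249.61389726]), 'eef_rot': array([[-9.62216709e-01,  2.72284490e-01, -4.01017252e-04],
       [ 2.72284785e-01,  9.62215767e-01, -1.34673151e-03],
       [ 1.91710200e-05, -1.40503846e-03, -9.99999013e-01]]), 'wrist_force': array([ 0.02221405, -1.104609  , -0.80428209]), 'torque': array([-0.02052394,  0.01483013,  0.03367382]), 'finger_force': 0.0, 'finger_gap': 85.41044626128178}
```

View pics/both0.png

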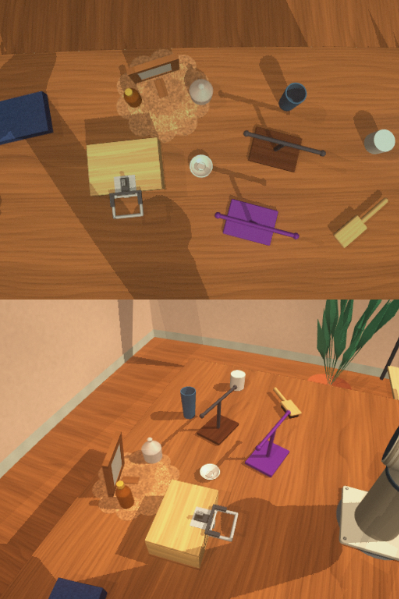

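The picture is scaled by 0.78. In the top view (upper half) it shows the pale case at about (125,165) with its latch bar at (127,217). The stand with the dark wood base is at (275,148), and a purple stand is at (252,222). The perfume is at (132,97), the jar at (201,90) and the vase at (292,97). Of the two stands, the brown-wood and steel one fits the description; the purple one is the look-alike. Next I'll enlarge both.

```bash
cat > h.py <<'E'
import cv2,numpy as np
from workcell import *
def cam(n):
    c=camera_info(n); return {k:np.array(v,float) for k,v in c.items()}
def ray(c,uv):
    p=cv2.undistortPoints(np.array([[uv]],float),c["camera_matrix"],c["dist"])[0,0]
    d=c["R"].T@np.array([p[0],p[1],1]); return -c["R"].T@c["t"],d/np.linalg.norm(d)
def onz(c,uv,z):
    o,d=ray(c,uv); return o+d*(z-o[2])/d[2]
def tri(*cu):
    A=np.zeros((3,3));b=np.zeros(3);rs=[ray(c,u) for c,u in cu]
    for o,d in rs:
        M=np.eye(3)-np.outer(d,d);A+=M;b+=M@o
    X=np.linalg.solve(A,b); return X,[float(np.linalg.norm((np.eye(3)-np.outer(d,d))@(X-o))) for o,d in rs]
def proj(c,X):
    return cv2.projectPoints(np.array(X,float).reshape(-1,1,3),cv2.Rodrigues(c["R"])[0],c["t"],c["camera_matrix"],c["dist"])[0][:,0]
def crop(im,x0,y0,x1,y1,f): return cv2.resize(im[y0:y1,x0:x1],None,fx=f,fy=f,interpolation=cv2.INTER_CUBIC)
E
python3 - <<'E'
from h import *
a=cv2.imread("pics/top0.png");b=cv2.imread("pics/side0.png")
P=[crop(a,100,160,220,290,3),crop(a,270,140,430,270,2.5)[:, :400],crop(b,180,220,320,350,2.8),crop(b,240,80,390,230,2.6)]
P=[cv2.resize(p,(400,300)) for p in P]
# equal-aspect simple: use 120x90-like crops
P=[crop(a,100,170,220,290,2.5) ,crop(a,300,150,430,280,2.3),crop(b,185,225,305,345,2.5),crop(b,245,85,375,215,2.3)]
P=[cv2.resize(p,(300,300)) for p in P]
cv2.imwrite("pics/c1.png",np.vstack([np.hstack(P[:2]),np.hstack(P[2:])]))
E
```

```text
(no output)
```

View pics/c1.png

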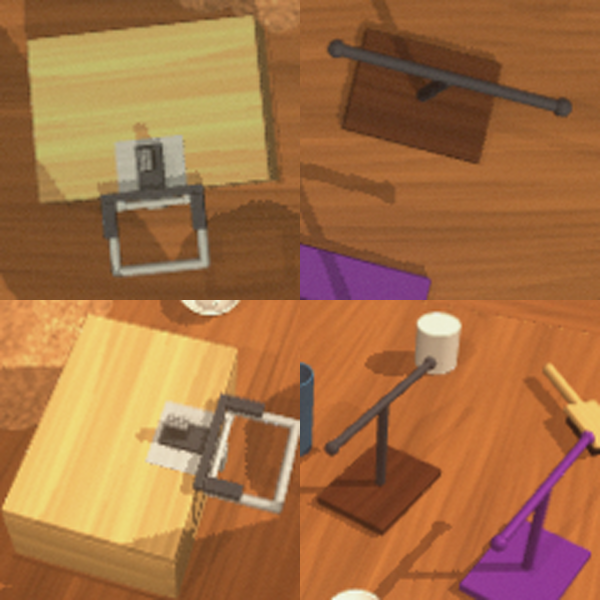

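The crops show the case with its slide fin at crop (150,158) top view. The latch bar runs (115,273) to (208,265) top, and (300,415) to (280,508) side. The stand chosen is the brown-base one, with bar balls at (335,48) and (563,107). The purple stand is separate and I'll leave it alone.

```bash
python3 - <<'E'
from h import *
T,S=cam("top"),cam("side")
a=lambda u,v:(100+u/2.5-.3,170+v/2.5-.3); a2=lambda u,v:(300+(u-300)*130/300,150+v*130/300)
s=lambda u,v:(185+u/2.5-.3,225+(v-300)/2.5-.3); s2=lambda u,v:(245+(u-300)*130/300,85+(v-300)*130/300)
for n,p,q in [("hinge+y",a(28,42),s(8,507)),("hinge-y",a(253,17),s(90,318)),("front-y",a(270,178),s(237,350)),("front+y",a(40,200),s(180,545)),
 ("bar+y",a(118,271),s(280,506)),("bar-y",a(206,264),s(296,418)),("fin",a(148,158),s(174,431)),
 ("ball+y",a2(336,48),s2(332,448)),("ball-y",a2(563,107),s2(430,364))]:
    X,e=tri((T,p),(S,q)); print(n,np.round(X),np.round(e[0],1), "onz", np.round(onz(T,p,{'h':94.5,'f':94.5,'b':92.5}[n[0]] if 'ball' not in n else 150)))
E
```

```text
hinge+y [617. 333.  95.] 1.9 onz [619. 333.  94.]
hinge-y [638. 127.  87.] 0.7 onz [638. 127.  94.]
front-y [492. 113.  88.] 0.4 onz [492. 112.  94.]
front+y [472. 316. 108.] 2.9 onz [475. 321.  94.]
bar+y [409. 250.  92.] 1.8 onz [411. 250.  92.]
bar-y [417. 170.  99.] 0.6 onz [416. 171.  92.]
fin [512. 221. 102.] 0.4 onz [512. 222.  95.]
ball+y [ 637. -128.  148.] 1.0 onz [ 637. -128.  150.]
ball-y [ 577. -343.  146.] 1.2 onz [ 577. -341.  150.]
```

```bash

R='{"linear":[[2.26,-2.54,0],[2.26,-2.54,0],[2.26,-2.54,0],[2.26,-2.54,0],[2.26,-2.54,0]],"roll":[0.024,0.024,0.024,0.024,0.024],"claw":[6,6,6,6,6]}'
python3 -m creep '{"linear":[[2.26,-2.54,0],[2.26,-2.54,0],[2.26,-2.54,0],[2.26,-2.54,0],[2.26,-2.54,0]],"roll":[0.024,0.024,0.024,0.024,0.024],"claw":[6,6,6,6,6]}'
python3 -m creep '{"linear":[[2.26,-2.54,0],[2.26,-2.54,0],[2.26,-2.54,0],[2.26,-2.54,0],[2.26,-2.54,0]],"roll":[0.024,0.024,0.024,0.024,0.024],"claw":[6,6,6,6,6]}'
python3 -m creep '{"linear":[[2.26,-2.54,0],[2.26,-2.54,0],[2.26,-2.54,0],[2.26,-2.54,0],[2.26,-2.54,0]],"roll":[0.024,0.024,0.024,0.024,0.024],"claw":[6,6,6,6,6]}'
python3 - <<'E'
from h import *
c=cam("wrist"); im=capture("wrist"); cv2.imwrite("pics/w1.png",im[:,:,::-1])
s=read_state(); print(s["tcp_pos"],np.round(s["eef_rot"],3).tolist(),s["joint_positions"])
print("cam at",-c["R"].T@c["t"],c["R"].round(2).tolist()); np.savez("pics/w1.npz",**c)
print(proj(c,[[509,219,118.5],[413,210,92.5],[409,250,92.5],[417,171,92.5]]).round())
E
```

```text
time: 0.52
tcp_pos: [283.7, 472.9, 250.0]
eef_rot: [[-0.988, 0.153, -0.0], [0.153, 0.988, -0.001], [0.0, -0.001, -1.0]]
wrist_force: [0.3, -0.2, 0.2]
finger_gap: 59.9
finger_force: 0.0
time: 0.93
tcp_pos: [396.8, 345.8, 250.1]
eef_rot: [[-0.999, 0.034, -0.0], [0.034, 0.999, -0.0], [0.0, -0.0, -1.0]]
wrist_force: [0.6, 0.2, -0.9]
finger_gap: 60.0
finger_force: 0.0
time: 1.35
tcp_pos: [509.8, 218.8, 250.1]
eef_rot: [[-0.996, -0.085, -0.001], [-0.085, 0.996, -0.0], [0.001, -0.0, -1.0]]
wrist_force: [0.5, 0.2, -0.4]
finger_gap: 60.0
finger_force: 0.0
[513.58342768 215.37882721 250.32988007] [[-0.996, -0.085, 0.003], [-0.085, 0.996, -0.002], [-0.002, -0.002, -1.0]] [ 0.37700406  0.32313148  1.78302465 -0.00295382  1.03373566 -1.27730953]
cam at [427.92360513 211.82965776 373.33085177] [[-0.09, 1.0, -0.0], [0.94, 0.08, 0.32], [0.32, 0.03, -0.95]]
[[254. 189.]
 [253.  59.]
 [306.  58.]
 [202.  59.]]
```

View pics/w1.png

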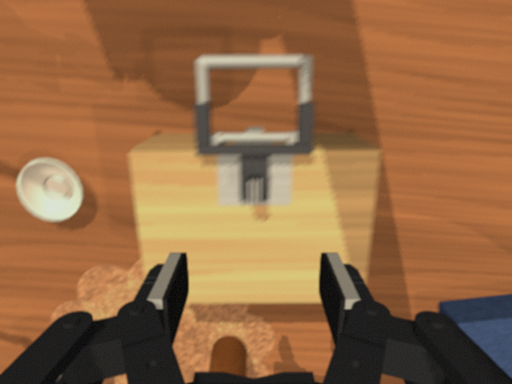

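The wrist view shows the fin top at (255,188), predicted (254,189), and the latch bar at row 61, predicted 59. The pose fit holds. I'll go down and pinch the fin.

```bash

python3 -m creep '{"linear":[[0,0,-3],[0,0,-3],[0,0,-3],[0,0,-2.4],[0,0,-0.8]],"roll":[0,0,0,0,0],"claw":[4,4,4,4,4]}'
python3 -m creep '{"linear":[[0,0,-0.4],[0,0,0],[0,0,0],[0,0,0],[0,0,0]],"roll":[0,0,0,0,0],"claw":[4,0.6,0.6,0.6,0.6]}'
python3 -m creep '{"linear":[[0,0,0],[0,0,0],[0,0,0]],"roll":[0,0,0],"claw":[0.6,0.6,0.6]}'
```

```text
time: 1.82
tcp_pos: [506.8, 219.3, 124.6]
eef_rot: [[-0.996, -0.084, -0.006], [-0.084, 0.996, -0.002], [0.006, -0.002, -1.0]]
wrist_force: [-0.8, -0.4, -0.1]
finger_gap: 39.9
finger_force: 0.0
time: 2.23
tcp_pos: [510.1, 220.9, 125.8]
eef_rot: [[-0.996, -0.084, 0.003], [-0.084, 0.996, 0.001], [-0.003, 0.001, -1.0]]
wrist_force: [0.4, 0.6, 2.4]
finger_gap: 10.1
finger_force: 60.4
time: 2.48
tcp_pos: [510.1, 220.9, 125.8]
eef_rot: [[-0.996, -0.084, 0.002], [-0.084, 0.996, 0.001], [-0.003, 0.001, -1.0]]
wrist_force: [-1.4, 0.2, 7.4]
finger_gap: 10.2
finger_force: 61.0
```

```bash

python3 -m creep '{"linear":[[-0.017,0.2,0.05],[-0.017,0.2,0],[-0.017,0.2,0],[0,0,0]],"roll":[0,0,0,0],"claw":[0.6,0.6,0.6,0.6]}'
```

```text
time: 2.82
tcp_pos: [509.6, 225.6, 125.7]
eef_rot: [[-0.996, -0.085, 0.002], [-0.085, 0.996, -0.002], [-0.002, -0.002, -1.0]]
wrist_force: [2.9, -7.7, 7.9]
finger_gap: 9.9
finger_force: 61.2
```

```bash

python3 -m creep '{"linear":[[-0.017,0.2,0],[-0.017,0.2,0],[0,0,0]],"roll":[0,0,0],"claw":[0.6,0.6,0.6]}'
```

```text
time: 3.07
tcp_pos: [509.5, 226.8, 125.7]
eef_rot: [[-0.996, -0.087, 0.002], [-0.087, 0.996, -0.006], [-0.001, -0.006, -1.0]]
wrist_force: [5.2, -24.4, 11.0]
finger_gap: 10.2
finger_force: 61.8
```

It's blocked toward +y: the force rises to 24 N after about 5 mm. I'll push the other way.

```bash

python3 -m creep '{"linear":[[0.03,-0.4,0],[0.03,-0.4,0],[0.02,-0.3,0],[0.02,-0.3,0],[0.02,-0.3,0]],"roll":[0,0,0,0,0],"claw":[0.6,0.6,0.6,0.6,0.6]}'
python3 -m creep '{"linear":[[0.02,-0.2,0],[0.02,-0.2,0],[0.02,-0.2,0],[0.02,-0.2,0],[0,0,0]],"roll":[0,0,0,0,0],"claw":[0.6,0.6,0.6,0.6,0.6]}'
```

```text
time: 3.48
tcp_pos: [510.6, 214.1, 125.8]
eef_rot: [[-0.996, -0.084, 0.003], [-0.084, 0.996, 0.002], [-0.003, 0.001, -1.0]]
wrist_force: [-0.1, 2.0, 5.2]
finger_gap: 10.1
finger_force: 61.0
time: 3.9
tcp_pos: [511.3, 206.7, 125.8]
eef_rot: [[-0.997, -0.083, 0.002], [-0.083, 0.997, 0.003], [-0.003, 0.003, -1.0]]
wrist_force: [0.0, 5.7, 4.3]
finger_gap: 9.7
finger_force: 61.2
```

```bash

python3 -m creep '{"linear":[[0.02,-0.2,0],[0.01,-0.1,0],[0,0,0]],"roll":[0,0,0],"claw":[0.6,0.6,0.6]}'
python3 -m creep '{"linear":[[0,0,0],[0,0,0],[0,0,0],[0,0,0],[0,0,2]],"roll":[0,0,0,0,0],"claw":[2.5,3,3,3,3]}'
python3 -m creep '{"linear":[[0,0,3],[0,0,0],[0,0,0],[0,0,0]],"roll":[0,0,0,0],"claw":[3,3,3,3]}'
python3 - <<'E'
from h import *
s=read_state(); print(s["tcp_pos"],s["joint_positions"][5])
c=cam("wrist"); im=capture("wrist"); cv2.imwrite("pics/w2.png",im[:,:,::-1])
print(-c["R"].T@c["t"],proj(c,[[511,204,118.5],[413,210,92.5],[409,250,92.5],[417,171,92.5]]).round())
E
```

```text
time: 4.15
tcp_pos: [511.4, 206.3, 125.8]
eef_rot: [[-0.997, -0.082, 0.003], [-0.082, 0.997, 0.007], [-0.003, 0.006, -1.0]]
wrist_force: [-3.3, 20.6, 2.9]
finger_gap: 9.9
finger_force: 61.0
time: 4.57
tcp_pos: [508.3, 201.3, 142.0]
eef_rot: [[-0.996, -0.084, -0.006], [-0.084, 0.996, -0.002], [0.006, -0.002, -1.0]]
wrist_force: [-1.3, -0.5, -0.2]
finger_gap: 30.2
finger_force: 0.0
time: 4.9
tcp_pos: [510.4, 202.0, 174.6]
eef_rot: [[-0.996, -0.084, -0.0], [-0.084, 0.996, -0.0], [0.0, -0.0, -1.0]]
wrist_force: [0.8, 0.7, -0.8]
finger_gap: 29.9
finger_force: 0.0
[510.38867115 202.03907233 174.62608727] -1.2992704782853575
[428.40824333 195.17598116 297.84771402] [[257. 232.]
 [283.  52.]
 [355.  52.]
 [212.  54.]]
```

View pics/w2.png

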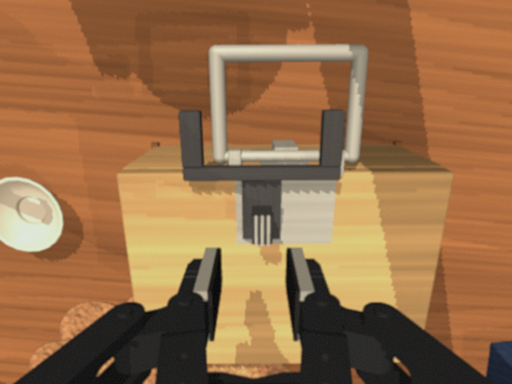

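The slide is fully to -y and the prongs are off the latch arms. The bar is at row 52, columns 215–365, middle at 290. I'll turn 90° and pinch the bar.

```bash

python3 -m creep '{"linear":[[-0.75,0.08,0],[-0.75,0.08,0],[-0.75,0.08,0],[-0.75,0.08,0],[-0.75,0.08,0]],"roll":[-0.12,-0.12,-0.12,-0.12,-0.12],"claw":[4.5,4.5,4.5,4.5,4.5]}'
python3 -m creep '{"linear":[[-0.75,0.08,0],[-0.75,0.08,0],[-0.75,0.08,0],[-0.75,0.08,0],[-0.75,0.08,0]],"roll":[-0.12,-0.12,-0.12,-0.12,-0.12],"claw":[4.5,4.5,4.5,4.5,4.5]}'
python3 -m creep '{"linear":[[-0.75,0.08,0],[-0.75,0.08,0],[-0.75,0.08,0],[0,0,0],[0,0,0]],"roll":[-0.12,-0.12,-0.12,-0.01,0],"claw":[4.5,4.5,4.5,4.5,4.5]}'
python3 - <<'E'
from h import *
s=read_state(); print(s["tcp_pos"],s["joint_positions"][5])
c=cam("wrist"); im=capture("wrist"); cv2.imwrite("pics/w3.png",im[:,:,::-1]); np.savez("pics/w3.npz",**c)
print(-c["R"].T@c["t"],proj(c,[[413.5,212,92.5],[409,250,92.5],[417,171,92.5]]).round())
E
```

```text
time: 5.37
tcp_pos: [472.0, 206.0, 173.5]
eef_rot: [[-0.867, 0.499, -0.002], [0.499, 0.867, -0.001], [0.002, -0.002, -1.0]]
wrist_force: [0.6, 0.1, 0.0]
finger_gap: 45.0
finger_force: 0.0
time: 5.78
tcp_pos: [434.5, 210.0, 173.7]
eef_rot: [[-0.434, 0.901, -0.002], [0.901, 0.434, -0.001], [0.0, -0.002, -1.0]]
wrist_force: [-0.3, -0.0, 0.1]
finger_gap: 45.3
finger_force: 0.0
time: 6.2
tcp_pos: [412.6, 212.5, 174.1]
eef_rot: [[-0.088, 0.996, -0.001], [0.996, 0.088, -0.001], [-0.001, -0.001, -1.0]]
wrist_force: [-0.5, 0.2, -0.3]
finger_gap: 45.1
finger_force: 0.0
[412.56786602 212.51646243 174.09352743] 0.36194922606534624
[405.62098109 294.73675332 297.26440779] [[254. 215.]
 [253. 157.]
 [254. 271.]]
```

View pics/w3.png

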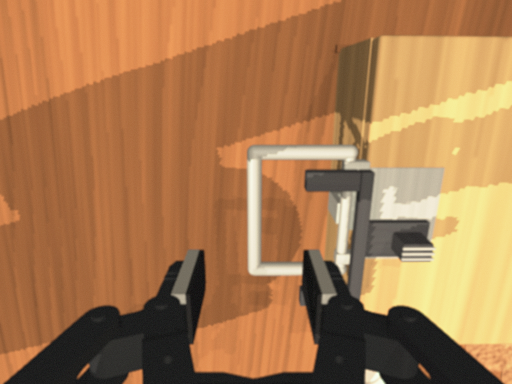

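The bar is at column 254 as predicted, rows 150–268, and its middle is a few mm toward +y. I'll go down and close.

```bash

python3 -m creep '{"linear":[[0,0.3,-3],[0,0,-3],[0,0,-1.5],[0,0,-0.6],[0,0,0]],"roll":[0,0,0,0,0],"claw":[4,4,4,4,4]}'
python3 -m creep '{"linear":[[0,0,0],[0,0,0],[0,0,0],[0,0,0],[0,0,0]],"roll":[0,0,0,0,0],"claw":[0.4,0.4,0.4,0.4,0.4]}'
python3 -m creep '{"linear":[[0,0,0],[0,0,0]],"roll":[0,0],"claw":[0.4,0.4]}'
```

```text
time: 6.67
tcp_pos: [412.6, 215.3, 92.4]
eef_rot: [[-0.087, 0.996, -0.003], [0.996, 0.087, -0.001], [-0.001, -0.003, -1.0]]
wrist_force: [0.2, 0.3, -0.0]
finger_gap: 40.1
finger_force: 0.0
time: 7.08
tcp_pos: [412.6, 215.9, 94.8]
eef_rot: [[-0.085, 0.996, -0.0], [0.996, 0.085, 0.0], [0.0, -0.0, -1.0]]
wrist_force: [-4.9, 2.2, 4.9]
finger_gap: 6.4
finger_force: 58.6
time: 7.25
tcp_pos: [412.6, 215.9, 94.8]
eef_rot: [[-0.085, 0.996, -0.0], [0.996, 0.085, 0.0], [0.0, -0.0, -1.0]]
wrist_force: [-5.4, 1.5, 5.4]
finger_gap: 7.0
finger_force: 58.7
```

```bash
python3 - <<'E'
import numpy as np
def bar(t,b):
    v=np.array([-160-58*np.cos(b),12+58*np.sin(b)]); c,s=np.cos(t),np.sin(t)
    return np.array([75+c*v[0]+s*v[1],80.5-s*v[0]+c*v[1]])
q=[(0,b) for b in np.linspace(0,1.35,11)]+[(t,1.35+.2*t/1.7) for t in np.linspace(0,1.7,26)[1:]]
p=np.array([bar(*a) for a in q]);d=np.diff(p,axis=0)/10
for i,(a,z) in enumerate(d): print([round(a*.9964,2),round(a*.085,2),round(z,2)],end="\n" if i%5==4 else ",")
print(p[-1])
E
```

```text
[np.float64(0.05), np.float64(0.0), np.float64(0.78)],[np.float64(0.16), np.float64(0.01), np.float64(0.77)],[np.float64(0.26), np.float64(0.02), np.float64(0.74)],[np.float64(0.35), np.float64(0.03), np.float64(0.7)],[np.float64(0.45), np.float64(0.04), np.float64(0.64)]
[np.float64(0.53), np.float64(0.04), np.float64(0.58)],[np.float64(0.6), np.float64(0.05), np.float64(0.5)],[np.float64(0.66), np.float64(0.06), np.float64(0.41)],[np.float64(0.71), np.float64(0.06), np.float64(0.32)],[np.float64(0.75), np.float64(0.06), np.float64(0.22)]
[np.float64(0.55), np.float64(0.05), np.float64(1.16)],[np.float64(0.63), np.float64(0.05), np.float64(1.12)],[np.float64(0.7), np.float64(0.06), np.float64(1.07)],[np.float64(0.77), np.float64(0.07), np.float64(1.02)],[np.float64(0.84), np.float64(0.07), np.float64(0.96)]
[np.float64(0.9), np.float64(0.08), np.float64(0.9)],[np.float64(0.96), np.float64(0.08), np.float64(0.83)],[np.float64(1.01), np.float64(0.09), np.float64(0.76)],[np.float64(1.06), np.float64(0.09), np.float64(0.68)],[np.float64(1.1), np.float64(0.09), np.float64(0.61)]
[np.float64(1.14), np.float64(0.1), np.float64(0.53)],[np.float64(1.17), np.float64(0.1), np.float64(0.45)],[np.float64(1.2), np.float64(0.1), np.float64(0.36)],[np.float64(1.21), np.float64(0.1), np.float64(0.28)],[np.float64(1.23), np.float64(0.1), np.float64(0.19)]
[np.float64(1.24), np.float64(0.11), np.float64(0.11)],[np.float64(1.24), np.float64(0.11), np.float64(0.02)],[np.float64(1.23), np.float64(0.11), np.float64(-0.07)],[np.float64(1.22), np.float64(0.1), np.float64(-0.15)],[np.float64(1.21), np.float64(0.1), np.float64(-0.24)]
[np.float64(1.18), np.float64(0.1), np.float64(-0.32)],[np.float64(1.16), np.float64(0.1), np.float64(-0.4)],[np.float64(1.12), np.float64(0.1), np.float64(-0.48)],[np.float64(1.08), np.float64(0.09), np.float64(-0.55)],[np.float64(1.04), np.float64(0.09), np.float64(-0.62)]
[165.17461803 231.34491794]
```

```bash

python3 -m creep '{"linear":[[0.05,0,0.78],[0.16,0.01,0.77],[0.26,0.02,0.74],[0.35,0.03,0.7],[0.45,0.04,0.64]],"roll":[0,0,0,0,0],"claw":[0.4,0.4,0.4,0.4,0.4]}'
python3 -m creep '{"linear":[[0.53,0.04,0.58],[0.6,0.05,0.5],[0.66,0.06,0.41],[0.71,0.06,0.32],[0.75,0.06,0.22]],"roll":[0,0,0,0,0],"claw":[0.4,0.4,0.4,0.4,0.4]}'
```

```text
time: 7.67
tcp_pos: [423.4, 216.6, 130.9]
eef_rot: [[-0.084, 0.996, -0.005], [0.996, 0.084, -0.001], [-0.0, -0.005, -1.0]]
wrist_force: [-12.7, 5.4, 4.8]
finger_gap: 7.0
finger_force: 58.6
time: 8.08
tcp_pos: [457.4, 220.0, 152.9]
eef_rot: [[-0.085, 0.996, -0.001], [0.996, 0.085, 0.001], [0.001, -0.001, -1.0]]
wrist_force: [-10.1, 1.2, 13.2]
finger_gap: 6.2
finger_force: 61.0
```

```bash

python3 -m creep '{"linear":[[0.55,0.05,1.16],[0.63,0.05,1.12],[0.7,0.06,1.07],[0.77,0.07,1.02],[0.84,0.07,0.96]],"roll":[0,0,0,0,0],"claw":[0.4,0.4,0.4,0.4,0.4]}'
python3 -m creep '{"linear":[[0.9,0.08,0.9],[0.96,0.08,0.83],[1.01,0.09,0.76],[1.06,0.09,0.68],[1.1,0.09,0.61]],"roll":[0,0,0,0,0],"claw":[0.4,0.4,0.4,0.4,0.4]}'
```

```text
time: 8.5
tcp_pos: [491.9, 223.1, 204.6]
eef_rot: [[-0.085, 0.996, -0.003], [0.996, 0.085, 0.001], [0.001, -0.003, -1.0]]
wrist_force: [-6.4, 7.1, -4.9]
finger_gap: 6.2
finger_force: 59.1
time: 8.92
tcp_pos: [542.0, 227.4, 242.4]
eef_rot: [[-0.085, 0.996, -0.004], [0.996, 0.085, 0.001], [0.001, -0.003, -1.0]]
wrist_force: [-8.8, 5.6, 3.1]
finger_gap: 6.6
finger_force: 59.5
```

```bash

python3 -m creep '{"linear":[[1.14,0.1,0.53],[1.17,0.1,0.45],[1.2,0.1,0.36],[1.21,0.1,0.28],[1.23,0.1,0.19]],"roll":[0,0,0,0,0],"claw":[0.4,0.4,0.4,0.4,0.4]}'
python3 -m creep '{"linear":[[1.24,0.11,0.11],[1.24,0.11,0.02],[1.23,0.11,-0.07],[1.22,0.1,-0.15],[1.21,0.1,-0.24]],"roll":[0,0,0,0,0],"claw":[0.4,0.4,0.4,0.4,0.4]}'
python3 -m creep '{"linear":[[1.18,0.1,-0.32],[1.16,0.1,-0.4],[1.12,0.1,-0.48],[1.08,0.09,-0.55],[1.04,0.09,-0.62]],"roll":[0,0,0,0,0],"claw":[0.4,0.4,0.4,0.4,0.4]}'
python3 -m creep '{"linear":[[0,0,0],[0,0,0]],"roll":[0,0],"claw":[0.4,0.4]}'
python3 - <<'E'
from h import *
a=capture("top")[:,:,::-1];b=capture("side")[:,:,::-1]
cv2.imwrite("pics/c2.png",np.hstack([crop(a,90,110,240,290,2),crop(b,110,140,330,320,2)]))
E
```

```text
time: 9.33
tcp_pos: [602.0, 233.0, 260.9]
eef_rot: [[-0.085, 0.996, -0.002], [0.996, 0.085, 0.002], [0.002, -0.002, -1.0]]
wrist_force: [-8.7, 6.5, 2.8]
finger_gap: 6.2
finger_force: 59.2
time: 9.75
tcp_pos: [664.2, 238.3, 258.2]
eef_rot: [[-0.085, 0.996, -0.0], [0.996, 0.085, 0.002], [0.002, -0.0, -1.0]]
wrist_force: [-5.3, 5.5, 3.1]
finger_gap: 6.4
finger_force: 58.7
time: 10.17
tcp_pos: [721.0, 242.3, 233.8]
eef_rot: [[-0.085, 0.996, 0.001], [0.996, 0.085, 0.001], [0.001, 0.001, -1.0]]
wrist_force: [-2.2, 1.8, 1.1]
finger_gap: 6.1
finger_force: 58.6
time: 10.33
tcp_pos: [721.6, 241.5, 232.6]
eef_rot: [[-0.084, 0.996, 0.003], [0.996, 0.084, -0.0], [-0.0, 0.003, -1.0]]
wrist_force: [4.2, 0.6, -0.4]
finger_gap: 6.1
finger_force: 58.7
```

View pics/c2.png

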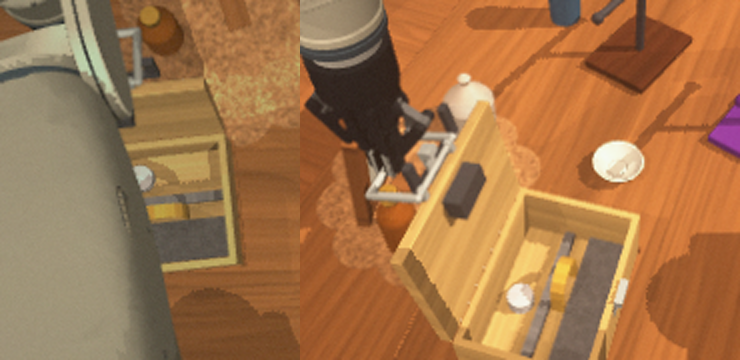

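The lid stands open past upright. The cuff (gold) stands in the groove at side crop (563,280). Next I release the latch, go up and turn back over the case.

```bash

python3 -m creep '{"linear":[[0,0,0],[0,0,0],[0,0,0],[0,0,1.5],[0,0,3]],"roll":[0,0,0,0,0],"claw":[2,2.6,3,3,3]}'
python3 -m creep '{"linear":[[0,0,3],[0,0,2.5],[-1.3,-0.15,0],[-1.3,-0.15,0],[-1.3,-0.15,0]],"roll":[0,0,0.12,0.12,0.12],"claw":[3,3,3,3,3]}'
python3 -m creep '{"linear":[[-1.3,-0.15,0],[-1.3,-0.15,0],[-1.3,-0.15,0],[-1.3,-0.15,0],[-1.3,-0.15,0]],"roll":[0.12,0.12,0.12,0.12,0.12],"claw":[7,7,7,7,7]}'
python3 -m creep '{"linear":[[-1.3,-0.15,0],[-1.3,-0.15,0],[-1.3,-0.15,0],[-1.3,-0.15,0],[-1.3,-0.15,0]],"roll":[0.12,0.12,0.12,0.12,0.12],"claw":[7,7,7,7,7]}'
python3 -m creep '{"linear":[[0,0,0],[0,0,0],[0,0,0]],"roll":[0,0,0],"claw":[7,7,7]}'
python3 - <<'E'
from h import *
s=read_state(); print(s["tcp_pos"],s["joint_positions"][5])
for n in ("wrist","top","side"):
    c=cam(n); im=capture(n); cv2.imwrite(f"pics/{n}4.png",im[:,:,::-1]); np.savez(f"pics/{n}4.npz",**c)
    p=proj(c,[[551,223,64],[551,223,22]]).round(); print(n,p.tolist())
a,b,t=[cv2.imread(f"pics/{n}4.png") for n in("wrist","side","top")]
cv2.imwrite("pics/c3.png",np.hstack([crop(a,156,40,356,240,2),crop(b,190,220,320,350,400/130)]))
E
```

```text
time: 10.85
tcp_pos: [717.5, 241.2, 274.1]
eef_rot: [[-0.085, 0.996, -0.009], [0.996, 0.085, -0.002], [-0.002, -0.009, -1.0]]
wrist_force: [0.2, -0.1, 0.7]
finger_gap: 29.9
finger_force: 0.0
time: 11.27
tcp_pos: [680.4, 237.4, 334.5]
eef_rot: [[-0.436, 0.9, 0.001], [0.9, 0.436, 0.001], [0.0, 0.001, -1.0]]
wrist_force: [-0.5, 0.2, -0.6]
finger_gap: 29.5
finger_force: 0.0
time: 11.68
tcp_pos: [615.0, 229.9, 333.7]
eef_rot: [[-0.868, 0.497, -0.0], [0.497, 0.868, 0.0], [0.0, -0.0, -1.0]]
wrist_force: [-0.3, -0.1, 0.6]
finger_gap: 69.9
finger_force: 0.0
time: 12.1
tcp_pos: [550.0, 222.3, 333.7]
eef_rot: [[-0.997, -0.08, -0.0], [-0.08, 0.997, 0.0], [0.0, 0.0, -1.0]]
wrist_force: [-0.2, -0.5, 0.2]
finger_gap: 70.2
finger_force: 0.0
time: 12.35
tcp_pos: [551.7, 222.6, 333.5]
eef_rot: [[-0.997, -0.071, 0.001], [-0.071, 0.997, 0.0], [-0.001, 0.0, -1.0]]
wrist_force: [0.8, 0.6, -0.2]
finger_gap: 70.0
finger_force: 0.0
[551.67452023 222.55604818 333.45316349] -1.2785509024643724
wrist [[254.0, 153.0], [254.0, 146.0]]
top [[161.0, 216.0], [165.0, 217.0]]
side [[238.0, 281.0], [239.0, 290.0]]
```

View pics/c3.png

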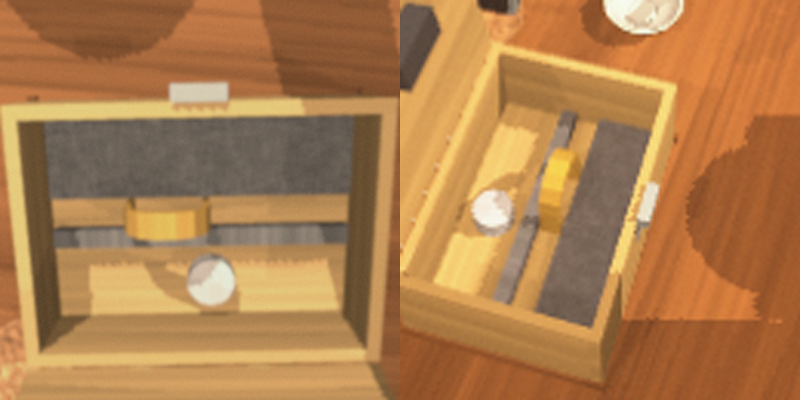

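The wrist crop shows the cuff, gold, at columns 126–210 and rows 195–240. That is image (240,149), on the -y side of the case middle. In the side crop the crown is at (563,165).

```bash
python3 - <<'E'
from h import *
C={n:dict(np.load(f"pics/{n}4.npz")) for n in("wrist","side","top")}
roi={"wrist":(200,120,280,175),"side":(225,255,255,305),"top":(140,190,185,240)}
for n in C:
    x0,y0,x1,y1=roi[n]; im=cv2.imread(f"pics/{n}4.png")[y0:y1,x0:x1]; h=cv2.cvtColor(im,cv2.COLOR_BGR2HSV)
    m=cv2.inRange(h,(15,190,110),(30,255,255)); k,l,st,ce=cv2.connectedComponentsWithStats(m)
    i=1+np.argmax(st[1:,4]); print(n,st[i]+[x0,y0,0,0,0],ce[i]+[x0,y0])
    ys,xs=np.where(l==i)
    for r in sorted(set(ys)): print(r+y0,xs[ys==r].min()+x0,xs[ys==r].max()+x0,end="; ")
    print()
w,s,t=C["wrist"],C["side"],C["top"]
pw=(156+168/2,40+219/2); ps=(190+(563-400)*130/400,220+162*130/400)
print(tri((w,pw),(s,ps)), onz(w,pw,64))
for u in [(125,235),(210,235)]: print(onz(w,(156+u[0]/2,40+u[1]/2),45))
# groove/case ends check
for nm,u,z in [("in+y",(378,225),80),("in-y",(18,225),80),("f+y",(398,98),80),("f-y",(2,108),80),("b+y",(378,350),80),("b-y",(36,362),80)]: print(nm,onz(w,(156+u[0]/2,40+u[1]/2),z).round())
E
```

```text
Traceback (most recent call last):
ValueError: attempt to get argmax of an empty sequence
```

```bash
python3 - <<'E'
from h import *
C={n:dict(np.load(f"pics/{n}4.npz")) for n in("wrist","side","top")}
im={n:cv2.cvtColor(cv2.imread(f"pics/{n}4.png"),cv2.COLOR_BGR2HSV) for n in C}
print("gold",im["wrist"][149:157:3,240],"wood",im["wrist"][146,275], im["side"][272,243])
roi={"wrist":(200,120,280,175),"side":(225,255,255,305)}
for n in roi:
    x0,y0,x1,y1=roi[n]; h=im[n][y0:y1,x0:x1]
    m=((h[...,1]>165)&(h[...,2]>90)&(h[...,0]>15)).astype(np.uint8); k,l,st,ce=cv2.connectedComponentsWithStats(m)
    if k>1:
        i=1+np.argmax(st[1:,4]); print(n,st[i]+[x0,y0,0,0,0],(ce[i]+[x0,y0]).round(1))
w,s,t=C["wrist"],C["side"],C["top"]
pw=(156+168/2,40+219/2); ps=(190+(563-400)*130/400,220+162*130/400)
print(tri((w,pw),(s,ps)), onz(w,pw,64))
for u in [(125,235),(210,235)]: print(onz(w,(156+u[0]/2,40+u[1]/2),45))
for nm,u,z in [("f+y",(398,98),80),("f-y",(2,108),80),("b+y",(378,350),80),("b-y",(36,362),80)]: print(nm,onz(w,(156+u[0]/2,40+u[1]/2),z).round())
E
```

```text
gold [[ 22 153 228]
 [ 22 155 227]
 [ 22 154 228]] wood [ 16 136 203] [ 22 173 245]
wrist [252 143   8  14  56] [256.1 150. ]
side [236 269  13  27 205] [240.8 280.6]
(array([545.3379721 , 207.19587989,  78.3793546 ]), [0.02939874974930719, 0.02939874974934248]) [548.19267548 206.83218674  64.        ]
[563.74514637 180.78100228  45.        ]
[560.00523655 232.49886612  45.        ]
f+y [472. 324.  80.]
f-y [492. 116.  80.]
b+y [614. 336.  80.]
b-y [636. 134.  80.]
```

```bash
python3 - <<'E'
from h import *
C={n:dict(np.load(f"pics/{n}4.npz")) for n in("wrist","side")}
roi={"wrist":(200,120,280,175),"side":(225,255,255,305)}
for n in roi:
    x0,y0,x1,y1=roi[n]; h=cv2.cvtColor(cv2.imread(f"pics/{n}4.png"),cv2.COLOR_BGR2HSV)[y0:y1,x0:x1]
    m=((h[...,1]>140)&(h[...,2]>150)&(h[...,0]>19)).astype(np.uint8); k,l,st,ce=cv2.connectedComponentsWithStats(m)
    i=1+np.argmax(st[1:,4]); print(n,st[i]+[x0,y0,0,0,0]); ys,xs=np.where(l==i)
    for r in sorted(set(ys)): print(r+y0,":",xs[ys==r].min()+x0,xs[ys==r].max()+x0,end="; ")
    print()
# predicted outline of crown top band (z 64) and leg corners for cuff centre guess
ex=np.array([.9964,.085,0]);ey=np.array([-.085,.9964,0])
c0=np.array([552,206.8,8])
P=[c0+ex*a+ey*b+[0,0,z] for a in(-8,8) for b,z in((0,56),(-26,30),(26,30))]
for n in roi: print(n,proj(C[n],P).round(1).tolist())
E
```

```text
wrist [225 146  20  14 226]
146 : 241 242; 147 : 226 243; 148 : 225 243; 149 : 225 243; 150 : 225 243; 151 : 225 243; 152 : 226 243; 153 : 225 244; 154 : 226 244; 155 : 226 244; 156 : 226 244; 157 : 226 244; 158 : 231 243; 159 : 233 237; 
side [236 269  10  14  84]
269 : 241 241; 270 : 240 245; 271 : 239 245; 272 : 238 244; 273 : 238 244; 274 : 238 244; 275 : 237 244; 276 : 237 243; 277 : 237 243; 278 : 237 242; 279 : 236 242; 280 : 236 242; 281 : 237 242; 282 : 241 241; 
wrist [[239.6, 145.9], [219.2, 142.2], [261.7, 141.7], [239.9, 159.5], [219.7, 155.1], [261.7, 154.5]]
side [[244.0, 275.7], [247.8, 271.9], [241.0, 291.1], [237.3, 274.0], [241.4, 270.3], [234.4, 289.3]]
```

The measured crown rows 146–159 match the predicted 146–159, so the cuff is at about (552,207) with its crown at 64. Descending to grip across the legs.

```bash

python3 -m creep '{"linear":[[0.03,-0.8,-3.5],[0,-0.78,-3.5],[0,0,-3.5],[0,0,-3.5],[0,0,-3.5]],"roll":[0.013,0,0,0,0],"claw":[7,7,7,7,7]}'
python3 -m creep '{"linear":[[0,0,-3.5],[0,0,-3],[0,0,-2],[0,0,-1.5],[0,0,-0.8]],"roll":[0,0,0,0,0],"claw":[7,7,7,7,7]}'
python3 -m creep '{"linear":[[0,0,0],[0,0,0]],"roll":[0,0],"claw":[7,7]}'
```

```text
time: 12.92
tcp_pos: [551.9, 206.4, 156.1]
eef_rot: [[-0.996, -0.085, 0.0], [-0.085, 0.996, 0.0], [-0.0, 0.0, -1.0]]
wrist_force: [0.0, 0.1, 0.3]
finger_gap: 70.0
finger_force: 0.0
time: 13.33
tcp_pos: [550.7, 206.1, 47.0]
eef_rot: [[-0.996, -0.086, -0.003], [-0.086, 0.996, -0.001], [0.003, -0.001, -1.0]]
wrist_force: [-0.3, 0.1, 0.8]
finger_gap: 70.2
finger_force: 0.0
time: 13.5
tcp_pos: [551.9, 206.6, 49.6]
eef_rot: [[-0.996, -0.086, -0.0], [-0.086, 0.996, -0.0], [0.0, -0.0, -1.0]]
wrist_force: [0.8, 0.9, 0.8]
finger_gap: 69.6
finger_force: 0.0
```

```bash

python3 -m creep '{"linear":[[0,0,-0.4],[0,0,0],[0,0,0],[0,0,0],[0,0,0]],"roll":[0,0,0,0,0],"claw":[7,7,4.4,4.4,4.4]}'
python3 -m creep '{"linear":[[0,0,0],[0,0,0],[0,0,0.5],[0,0,0.5],[0,0,1]],"roll":[0,0,0,0,0],"claw":[4.4,4.4,4.4,4.4,4.4]}'
```

```text
time: 13.92
tcp_pos: [552.1, 206.8, 46.9]
eef_rot: [[-0.996, -0.087, 0.002], [-0.087, 0.996, 0.001], [-0.002, 0.0, -1.0]]
wrist_force: [-1.1, -1.2, 7.0]
finger_gap: 50.5
finger_force: 61.6
time: 14.33
tcp_pos: [551.0, 206.4, 65.7]
eef_rot: [[-0.996, -0.087, -0.001], [-0.087, 0.996, -0.0], [0.001, -0.0, -1.0]]
wrist_force: [-0.2, -0.2, -0.3]
finger_gap: 50.4
finger_force: 62.7
```

```bash

python3 -m creep '{"linear":[[0,0,2],[0,0,3.8],[0,0,3.8],[0,0,3.8],[0,0,3.8]],"roll":[0,0,0,0,0],"claw":[4.4,4.4,4.4,4.4,4.4]}'
python3 -m creep '{"linear":[[0.43,-2.5,1.5],[0.43,-2.5,0],[0.43,-2.5,0],[0.43,-2.5,0],[0.43,-2.5,0]],"roll":[-0.12,-0.12,-0.12,-0.12,-0.12],"claw":[4.4,4.4,4.4,4.4,4.4]}'
python3 -m creep '{"linear":[[0.43,-2.5,0],[0.43,-2.5,0],[0.43,-2.5,0],[0.43,-2.5,0],[0.43,-2.5,0]],"roll":[-0.12,-0.12,-0.12,-0.12,-0.12],"claw":[4.4,4.4,4.4,4.4,4.4]}'
python3 -m creep '{"linear":[[0.43,-2.5,0],[0.43,-2.5,0],[0.43,-2.5,0],[0.43,-2.5,0],[0.43,-2.5,0]],"roll":[-0.12,-0.12,-0.12,-0.12,-0.12],"claw":[4.4,4.4,4.4,4.4,4.4]}'
python3 -m creep '{"linear":[[0.35,-2.3,0],[0,0,0],[0,0,0],[0,0,0]],"roll":[-0.12,-0.012,0,0],"claw":[4.4,4.4,4.4,4.4]}'
python3 - <<'E'
from h import *
s=read_state(); print(s["tcp_pos"],s["joint_positions"][5])
for n in ("wrist","side"):
    c=cam(n); im=capture(n); cv2.imwrite(f"pics/{n}5.png",im[:,:,::-1]); np.savez(f"pics/{n}5.npz",**c)
    print(n,proj(c,[[637,-128,150],[577,-342,150],[619,-192,150]]).round().tolist())
a,b=[cv2.imread(f"pics/{n}5.png") for n in("wrist","side")]
cv2.imwrite("pics/c4.png",np.hstack([a[:, 56:456],crop(b,230,60,430,252,2)]))
E
```

```text
time: 14.75
tcp_pos: [551.1, 206.4, 240.3]
eef_rot: [[-0.996, -0.087, 0.0], [-0.087, 0.996, 0.0], [-0.0, 0.0, -1.0]]
wrist_force: [1.2, 0.1, -0.7]
finger_gap: 50.3
finger_force: 62.7
time: 15.17
tcp_pos: [572.9, 80.5, 253.9]
eef_rot: [[-0.869, 0.495, 0.001], [0.495, 0.869, 0.0], [-0.001, 0.001, -1.0]]
wrist_force: [-0.1, -0.8, -0.5]
finger_gap: 50.5
finger_force: 62.7
time: 15.58
tcp_pos: [594.4, -44.6, 253.6]
eef_rot: [[-0.437, 0.9, 0.001], [0.9, 0.437, -0.0], [-0.0, 0.001, -1.0]]
wrist_force: [0.6, 0.0, -0.2]
finger_gap: 50.5
finger_force: 62.7
time: 16.0
tcp_pos: [615.9, -169.7, 253.6]
eef_rot: [[0.148, 0.989, 0.001], [0.989, -0.148, -0.0], [-0.0, 0.001, -1.0]]
wrist_force: [-0.8, 0.2, -0.9]
finger_gap: 50.7
finger_force: 62.7
time: 16.33
tcp_pos: [619.1, -191.0, 253.0]
eef_rot: [[0.269, 0.963, -0.0], [0.963, -0.269, 0.0], [0.0, -0.0, -1.0]]
wrist_force: [0.4, -0.2, -1.0]
finger_gap: 50.6
finger_force: 62.7
[ 619.14519745 -190.99569172  252.97941259] -0.04542403650659084
wrist [[253.0, 107.0], [253.0, 376.0], [253.0, 204.0]]
side [[258.0, 149.0], [301.0, 112.0], [272.0, 137.0]]
```

View pics/c4.png

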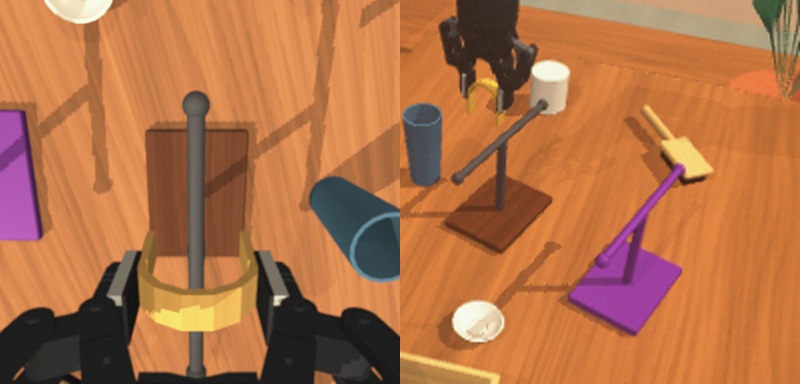

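In the wrist view the cuff is centred on the bar: cuff columns 138–256, bar column 196. The ball is at (252,104) against a predicted (253,107). I'll lower onto the bar.

```bash

python3 -m creep '{"linear":[[0,0,-3],[0,0,-3],[0,0,-2.5],[0,0,-1.3],[0,0,-0.5]],"roll":[0,0,0,0,0],"claw":[4.4,4.4,4.4,4.4,4.4]}'
python3 -m creep '{"linear":[[0,0,-0.2],[0,0,-0.2],[0,0,0],[0,0,0]],"roll":[0,0,0,0],"claw":[4.4,4.4,4.4,4.4]}'
```

```text
time: 16.85
tcp_pos: [618.2, -190.1, 147.3]
eef_rot: [[0.269, 0.963, -0.004], [0.963, -0.269, 0.001], [0.0, -0.004, -1.0]]
wrist_force: [-0.6, -0.0, -0.1]
finger_gap: 50.6
finger_force: 62.7
time: 17.18
tcp_pos: [620.4, -191.6, 147.0]
eef_rot: [[0.27, 0.963, 0.002], [0.963, -0.27, -0.001], [-0.0, 0.002, -1.0]]
wrist_force: [-0.3, 0.1, -0.1]
finger_gap: 50.3
finger_force: 62.7
```

```bash

python3 -m creep '{"linear":[[0,0,-0.1],[0,0,-0.1],[0,0,0]],"roll":[0,0,0],"claw":[4.4,4.4,4.4]}'
python3 -m creep '{"linear":[[0,0,-0.1],[0,0,-0.1],[0,0,0]],"roll":[0,0,0],"claw":[4.4,4.4,4.4]}'
```

```text
time: 17.43
tcp_pos: [619.6, -191.5, 143.9]
eef_rot: [[0.271, 0.963, 0.0], [0.963, -0.271, -0.0], [-0.0, 0.001, -1.0]]
wrist_force: [-0.3, -0.1, -1.6]
finger_gap: 50.2
finger_force: 62.7
time: 17.68
tcp_pos: [619.8, -191.6, 142.8]
eef_rot: [[0.271, 0.963, 0.001], [0.963, -0.271, -0.0], [-0.0, 0.001, -1.0]]
wrist_force: [-3.2, -0.6, 8.1]
finger_gap: 50.3
finger_force: 63.6
```

The force rises to 8 N at z = 143, as expected for the crown resting on the bar. Releasing slowly.

```bash

python3 -m creep '{"linear":[[0,0,0],[0,0,0],[0,0,0],[0,0,0],[0,0,0]],"roll":[0,0,0,0,0],"claw":[5.2,5.5,6,6.5,6.8]}'
python3 -m creep '{"linear":[[0,0,0],[0,0,0],[0,0,1],[0,0,2],[0,0,3]],"roll":[0,0,0,0,0],"claw":[6.8,6.8,6.8,6.8,6.8]}'
python3 -m creep '{"linear":[[0,0,3],[0,0,3],[0,0,3],[0,0,0],[0,0,0]],"roll":[0,0,0,0,0],"claw":[6.8,6.8,6.8,6.8,6.8]}'
python3 - <<'E'
from h import *
for n in ("wrist","side"):
    im=capture(n); cv2.imwrite(f"pics/{n}6.png",im[:,:,::-1])
a,b=[cv2.imread(f"pics/{n}6.png") for n in("wrist","side")]
cv2.imwrite("pics/c5.png",np.hstack([a[:, 56:456],crop(b,130,60,330,252,2)]))
E
```

```text
time: 18.1
tcp_pos: [619.4, -191.4, 141.4]
eef_rot: [[0.271, 0.963, -0.0], [0.963, -0.271, 0.0], [0.0, -0.0, -1.0]]
wrist_force: [-0.0, 0.4, -0.7]
finger_gap: 67.8
finger_force: 0.0
time: 18.52
tcp_pos: [617.9, -190.9, 200.2]
eef_rot: [[0.271, 0.963, -0.005], [0.963, -0.271, 0.002], [0.0, -0.005, -1.0]]
wrist_force: [1.0, 0.2, 1.1]
finger_gap: 67.7
finger_force: 0.0
time: 18.93
tcp_pos: [620.5, -191.8, 294.7]
eef_rot: [[0.271, 0.963, 0.005], [0.963, -0.271, -0.002], [-0.0, 0.005, -1.0]]
wrist_force: [-0.3, -1.6, -1.2]
finger_gap: 67.8
finger_force: 0.0
```

View pics/c5.png

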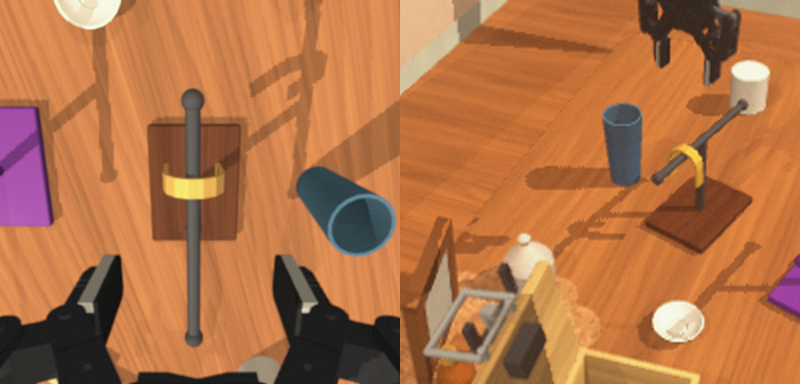

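The cuff hangs upright astride the bar at wrist crop (193,185), away from the balls. The lid stands open, and the vase and jar are upright. I'll let it settle, check it's still, and hand in.

```bash

python3 -m creep '{"linear":[[0,0,0],[0,0,0],[0,0,0],[0,0,0],[0,0,0]],"roll":[0,0,0,0,0],"claw":[6.8,6.8,6.8,6.8,6.8]}' >/dev/null
python3 -m creep '{"linear":[[0,0,0],[0,0,0],[0,0,0],[0,0,0],[0,0,0]],"roll":[0,0,0,0,0],"claw":[6.8,6.8,6.8,6.8,6.8]}' >/dev/null
python3 -m creep '{"linear":[[0,0,0],[0,0,0],[0,0,0],[0,0,0],[0,0,0]],"roll":[0,0,0,0,0],"claw":[6.8,6.8,6.8,6.8,6.8]}' >/dev/null
python3 - <<'E'
from h import *
f=[capture("side")[100:170,245:320].astype(int) for _ in range(5)]
d=[int(np.abs(f[i]-f[0]).max()) for i in range(1,5)]; print(d)
if max(d)<40: print(job.hand_in())
E
```

```text
[8, 8, 9, 8]
the job is handed in; nothing more can be done
None
```

The job is handed in: the safety catch was slid fully to the case's -y side, the latch lifted, the lid left standing open, and the cuff hung still astride the brown stand's bar about 45 mm from its middle; I haven't seen the verdict.

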